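# Find the hidden release notch of a sole clamp by touch and press its catch

### The job

Free the wooden sole from the bench clamp. With the closed fingertips, touch the top of the clamp's sprung edge bar near its hand-wheel end and stroke lightly along the bar, away from the wheel, until you feel the notch; then press the catch inside the notch fully down, so that the keeper lifts off the sole, and withdraw. Use no force beyond a firm push, do not touch the keeper itself, and grasp, lift or shift nothing else on the bench.

Things in the scene. Friction and masses are not known exactly. Their poses are not given: they have to be found in the camera images.
- clamp: Grey sole clamp fixed to the bench, 420 mm long (y), 185 mm deep, a wooden sole on its bed. Origin on the bench; z up; +x points from the steel edge bar to the keeper, +y along the bar to the hand-wheel end. Bar: along y on the robot's side, centred at x = -50 mm, 30 mm wide, top z = 60 mm. 15 mm clear either side of it, nothing is above 35 mm; the sole (from x = +8 mm) is 45 mm high.
- bar_start (a point): top of the edge bar, on its centre line, where it comes out of the 78 mm high housing with the black hand wheel (wheel top 95 mm), at clamp y = +100 mm
- bar_end (a point): top of the edge bar, on its centre line, where it enters the other housing (78 mm high), at clamp y = -120 mm. One notch, 36 mm long and through the bar's full width, interrupts the bar; its centre lies anywhere from 110 to 185 mm from bar_start, differently each time and not reported: feel for it. The bar is unbroken elsewhere
- edge_bar (a joint): how far the edge bar is pressed down, in m: 0 at rest, 0.005 at its stop. It is sprung: gives from about 1.5 N, then about 0.8 N more per mm, and springs back; it sinks level as a whole, while the catch stays where it is
- catch (a joint): how far the catch in the notch is pressed down, in m: 0 as found, 0.008 fully down; it does not spring back. The catch is the flat steel plate, 28 mm wide, that floors the whole notch, its top 50 mm above the bench (10 mm below the bar's top), 42 mm when fully down; it takes about 5 to 6 N
- keeper (a joint): how far the keeper is open, in rad: 0 lying on the sole, 0.4 when the catch is fully down; the catch drives it (50 rad per m)
- keeper_edge (a point): middle of the front edge, on top, of the T-shaped steel keeper that lies over the sole (crossbar 100 mm along the clamp's y, 20 mm wide); closed it is 55 mm above the bench and 71 mm behind the bar's centre line; it rises about 30 mm
- heel_block: loose wooden heel block, 50 x 55 x 30 mm, lying on the clamp's bed; origin under its centre
- polish_tin: loose round metal tin, 42 mm across, 30 mm high, standing on the clamp's bed; origin under its centre
- shoe_last: loose wooden shoe last, about 225 x 76 mm, 92 mm high at its heel, on the bench; origin under its centre
- glue_jar: loose glass jar, 72 mm across, 100 mm high, on the bench; origin under its centre
- hammer: loose hammer lying on the bench; origin under its centre, handle to its -x
- brush: loose hand brush lying on the bench; origin under its centre, handle to its -x
- thread_spool: loose wooden spool, 50 mm across, 60 mm high, on the bench; origin under its centre

How it is judged:
On the way, in this order (a step that is already met when the one before it is completed fails the run):
1. the fingertips press lightly on the edge bar near its wheel end (more than 45 mm along +y from the clamp's middle) (value of joint edge_bar above 0.0004 m and contact force between the fingers and clamp above 0.3 N and y of the grasp point in the frame of clamp above 0.045 m), for 0.05 s.
2. the fingertips press on the bar farther along, on its unbroken part before the notch (y = +38 to +5 mm) (value of joint edge_bar above 0.0004 m and contact force between the fingers and clamp above 0.3 N and y of the grasp point in the frame of clamp between 0.005 and 0.038 m and value of joint catch below 0.002 m), for 0.05 s.
3. the fingertips press the catch at least 6.5 mm down (value of joint catch above 0.0065 m and contact force between the fingers and catch above 0.5 N), for 0.05 s.
At the end, for the whole second after the job is handed in: The catch is at least 6.5 mm down (of 8), the keeper stands open by more than 0.3 rad and is at rest, the edge bar has sprung back to within 1 mm, and each loose thing is within 20 mm of where it stood (value of joint catch above 0.0065 m and value of joint keeper above 0.3 rad and value of joint edge_bar below 0.001 m and velocity of joint keeper below 0.05 rad/s and distance of each of heel_block, polish_tin, shoe_last, glue_jar, hammer, brush, thread_spool from where it was at the start of the episode below 0.02 m); the robot touches nothing.
It fails at once if the clamp is pushed with more than 40 N (contact force between the fingers and clamp above 40 N).
It fails at once if the keeper is touched (contact force between any of the arm, the fingers and keeper above 0.5 N).
It fails at once if a bystander is lifted, carried or shifted by more than 20 mm (distance of any of heel_block, polish_tin, shoe_last, glue_jar, hammer, brush, thread_spool from where it was at the start of the episode above 0.02 m).
It also fails if it takes over 54 s, if anything falls off the work surface, if the arm or the gripper's body presses on something with over 40 N, if the wrist force passes 120 N, or if a joint passes its speed limit or range.

### The arm

A 6-joint arm with a two-finger parallel gripper is mounted at the origin on the work surface. World frame = base frame: x ahead of the robot, y to its left, z up, the work surface at z = 0. Lengths are in m, angles in rad, forces in N, time in s.
With the tool pointing down it reaches from about 0.375 to 0.975 m from the base axis. Payload 3.8 kg.
Tool frame: the origin (TCP) lies at the very end of the fingers, on their centre line; the grasp point (between the pads) lies 19 mm behind it; z points along the fingers, y is the line along which they close (so a half turn about z gives the same grasp; the last joint's range is limited). The gripper opens to 85 mm and grips with 20 to 120 N. Pads are 22 mm wide; open, the fingers measure 114 mm over their backs; the gripper's body (76 mm by 85 mm) begins 54 mm behind the grasp point. The pads swing forward as they close: fully open they stand 13 mm farther back than shut.
Start: joints at [-1.369, 0.264, 1.604, -0, 1.274, -0.037], TCP at [0.16, -0.656, 0.231] pointing down, gripper open.
Joint ranges: [-2.63, 2.63], [-0.94, 2.18], [0.31, 2.57], [-1.31, 4.45], [0, 2.66], [-2.55, 2.55]. Speed limits (rad/s): [2.57, 2.57, 3.14, 3.14, 3.14, 3.14].

### API

Orientations are given as a rotation vector (axis times angle).
In Python, from workcell import monitor, viewer, job gives the robot as it stands. The module is installed in compiled form; this text tells all that it offers.
- The arm moves only by the tool step_arm, never from a script. Its argument "series" is one flat list of numbers, 4 for each row, row after row: the shift along the tool's x, y, z in m, then the turn about the tool's z in rad. A call has 1 to 8 rows; each row is the pose to reach, as a shift and turn from the pose commanded when the call began, along the tool's axes at that moment; what a row does not reach only later rows make up. A row lasts 1/8 s, in which the tool goes at most 62.5 mm and 10.7 degrees, less where a joint would pass 70% of its speed; a pose out of reach is approached as far as the arm can. A call with a gripper value outside its range is refused whole. "gripper" is the opening, from 0 (shut) to 1 (fully open), set as the call begins (left out, the last holds). The fingers move at their own pace and stop on an object; "newtons" is the grip in N (left out, the last holds). Time passes only in rows, so rows that repeat a pose let the fingers close. It gives the time, the measured TCP pose, the force, the opening and the grip force at its end, in the units of the state.
- monitor.read_state(): the state, without advancing time (a new reading comes with each control period).
- viewer.read_camera(name): name is "side" or "top"; returns a dict with "image" (420x560x3 uint8, red, green, blue), "intrinsics" (3x3 intrinsics, pixels), "T" (4x4, takes a point from camera to world coordinates). Camera axes: x right, y up, looking along -z (the intrinsics and any distortion apply to the point x, -y, -z); pixel columns grow to the right and rows downward; lengths in m; the calibration is good to about 2 mm. A picture is of the moment at which its call begins. There is no depth.
- job.finish_job(): hands the job in; it is judged then, once.
Trained networks look in a picture, given as the dict that the camera call returned (one of the last four; its "shot" number tells which), for a name from the list of things; names that differ only in an ending like _2 or _b are one class to them, and where a whole thing is asked for, a point or a joint stands for the part that bears it (a point fixed in the world has none). Each returns a list of dicts, best first, with "score" (0 to 1); they miss things now and then, are a little off and sometimes report something else, mostly with a low value. They report only what shows in the picture. A call takes as long as a camera call.
- viewer.boxes_of(picture, label): "extent" ([centre column, centre row, width, height] in pixels, round what is visible of it).
- viewer.spot_point(picture, label): "point" ([column, row] in pixels: a listed point, or the origin of a listed thing).
The state is a dict: "time": time; "q": joint angles; "joint_vel": joint speeds; "joint_torque": joint torques, N m; "tool_pos": TCP position; "tcp_rot": TCP orientation; "wrist_force": force on the tool from outside, world axes, zero at the start; "torque": the same for the moment, N m; "width": opening from 0.0 (shut) to 1.0 (fully open); "grip_force": force on a finger pad.
Only numpy, scipy, OpenCV 4.12 (cv2) and the standard library are available. Lean on these libraries where they do the work, as an engineer would, in place of code of your own. Each camera call takes 0.05 s, during which the arm holds its last target. There are 200 camera calls.

## Working session

There is one attempt and no reset: what is moved stays moved. The work goes in short steps, Python scripts to look and compute and a tool call to move; the robot and the scene stay as the last step left them, time stands still between calls to the robot, and variables do not carry over. Pictures are saved under pics/ and viewed, at most 10 in all, crops included, and the job is handed in when it is done.

Besides the shell and the picture viewer there is one more tool, called by a JSON object that holds its "api" and its "payload", one argument or row to a line. step_arm: Moves the arm, as the interface text tells. Its arguments: {"type":"object","properties":{"series":{"type":"array"},"gripper":{"type":"number"},"newtons":{"type":"number"}},"required":["series"]}

```bash
mkdir -p pics; cat > h.py <<'E'
import numpy as np, cv2
from workcell import monitor, viewer, job
def ray(p,uv):
    K=np.array(p["intrinsics"]);T=np.array(p["T"])
    d=np.linalg.inv(K)@np.array([uv[0],uv[1],1.]); d=np.array([d[0],-d[1],-d[2]])
    return T[:3,3],T[:3,:3]@d
def atz(p,uv,z):
    o,d=ray(p,uv); return o+d*(z-o[2])/d[2]
def tri(a,b):
    A=np.zeros((3,3));c=np.zeros(3)
    for p,uv in (a,b):
        o,d=ray(p,uv);d=d/np.linalg.norm(d);M=np.eye(3)-np.outer(d,d);A+=M;c+=M@o
    return np.linalg.solve(A,c)
def save(p,n): cv2.imwrite("pics/"+n+".png",p["image"][:,:,::-1])
E
python3 - <<'E'
from h import *
np.set_printoptions(precision=4,suppress=True)
P={n:viewer.read_camera(n) for n in("top","side")}
for n,p in P.items():
    save(p,n+"0"); print(n,[k for k in p],np.array(p["T"])[:3,3])
Z=dict(bar_start=.06,bar_end=.06,keeper_edge=.055,clamp=0)
for l,z in Z.items():
    r={n:viewer.spot_point(p,l) for n,p in P.items()}
    for n in r:
        for d in r[n][:2]: print(l,n,d["score"],np.array(d["point"]),atz(P[n],d["point"],z))
    if r["top"] and r["side"]: print("  tri",tri((P["top"],r["top"][0]["point"]),(P["side"],r["side"][0]["point"])))
s=monitor.read_state(); print(s["time"],s["tool_pos"],s["tcp_rot"],s["wrist_force"])
E
```

```text
top ['image', 'intrinsics', 'T', 'shot'] [0.348  0.0191 1.326 ]
side ['image', 'intrinsics', 'T', 'shot'] [ 0.3797 -0.725   0.8624]
bar_start top 0.89 [262.5 202.4] [0.5673 0.0928 0.06  ]
bar_start side 0.91 [286.9 192.5] [0.5647 0.0878 0.06  ]
  tri [0.5671 0.0931 0.0548]
bar_end top 0.74 [332.7 215.2] [ 0.5325 -0.1222  0.06  ]
bar_end side 0.58 [299.9 256.8] [ 0.5469 -0.1176  0.06  ]
  tri [ 0.5387 -0.1222  0.0657]
keeper_edge top 0.66 [301.7 183.8] [ 0.6293 -0.0264  0.055 ]
keeper_edge side 0.76 [321.9 222.2] [ 0.6239 -0.0248  0.055 ]
  tri [ 0.6261 -0.0261  0.0568]
clamp top 0.74 [297.5 192.1] [ 0.6138 -0.0153  0.    ]
clamp side 0.83 [315.2 232.9] [ 0.6145 -0.008   0.    ]
  tri [ 0.6121 -0.0151  0.0086]
0.5 [ 0.1596 -0.6558  0.2312] [-3.1192 -0.3742  0.    ] [-0.3867  0.2061  0.3751]
```

View pics/top0.png

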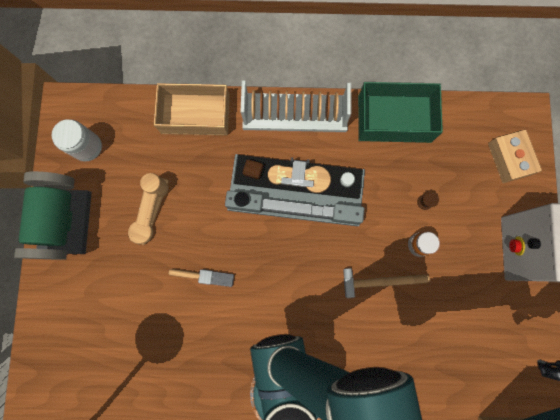

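View pics/side0.png

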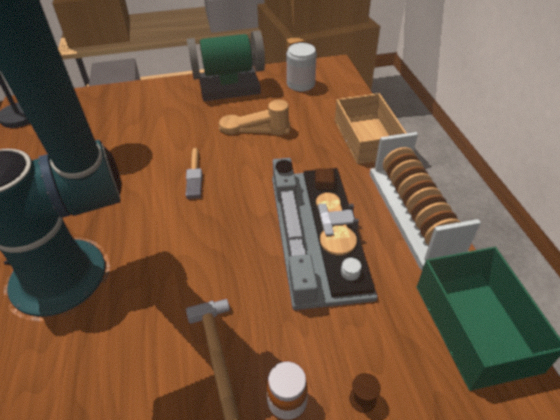

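The top view shows the clamp tilted by about 7°. Its wheel is at (242,199) and the bar runs from (262,204) to (333,212). The side view agrees, with the wheel at (284,167) and the bar running down to about (300,257). I'll zoom in to refine the axis.

```bash
python3 - <<'E'
from h import *
a=cv2.imread("pics/top0.png")[145:235,220:370]; b=cv2.imread("pics/side0.png")[150:310,265:385]
a=cv2.resize(a,None,fx=5,fy=5,interpolation=cv2.INTER_CUBIC);cv2.imwrite("pics/topc.png",a)
b=cv2.resize(b,None,fx=3.7,fy=3.7,interpolation=cv2.INTER_CUBIC);cv2.imwrite("pics/sidec.png",b)
E
```

```text
(no output)
```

View pics/topc.png

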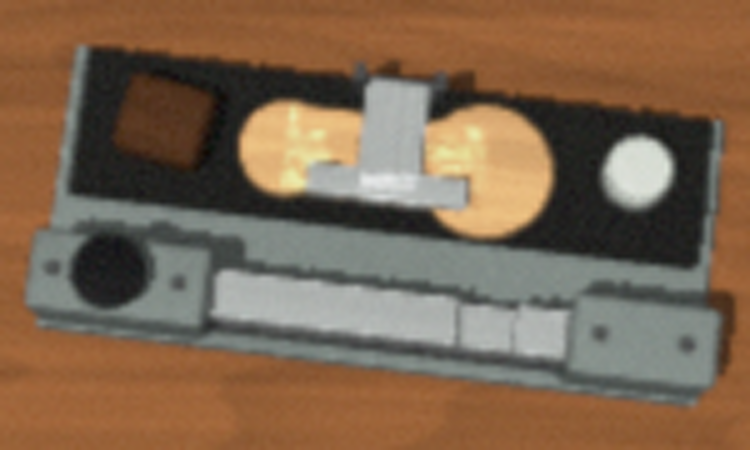

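View pics/sidec.png

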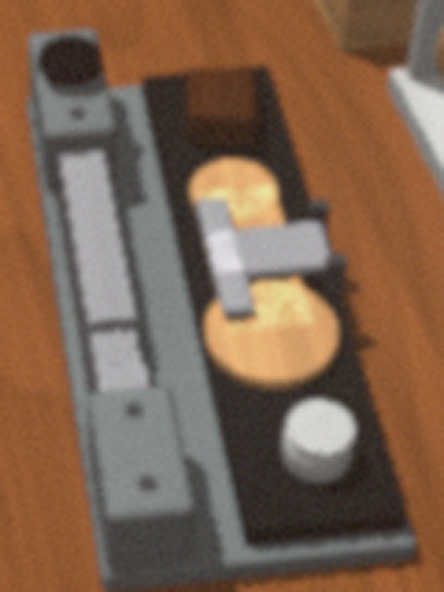

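The top crop shows the bar from (212,294) to (570,333) in crop pixels. The notch lies between about 457 and 515, centred near (486,328). In the side crop its near-wheel edge is at about (110,325).

```bash
python3 - <<'E'
from h import *
np.set_printoptions(precision=4,suppress=True)
P={n:viewer.read_camera(n) for n in("top","side")}
T=lambda x,y,z:atz(P["top"],(220+(x+.5)/5-.5,145+(y+.5)/5-.5),z)
S=lambda x,y,z:atz(P["side"],(265+x/3.7,150+y/3.7),z)
for n,v in dict(start=T(212,294,.06),end=T(570,333,.06),n0=T(457,322,.06),n1=T(515,328,.06),hl=T(37,325,.01),hr=T(695,400,.01),kl=T(307,190,.055),kr=T(467,208,.055)).items(): print(n,v)
for n,v in dict(start=S(85,150,.06),n0=S(110,322,.06),end=S(122,388,.06),kl=S(205,203,.055),kr=S(230,318,.055),wheel=S(72,62,.095)).items(): print("S",n,v)
print("twheel",T(110,270,.095))
for l in("heel_block","polish_tin","glue_jar","hammer","brush","shoe_last","thread_spool"):
    for n in P:
        r=viewer.spot_point(P[n],l)
        if r: print(l,n,r[0]["score"],atz(P[n],r[0]["point"],0))
from scipy.spatial.transform import Rotation as R
s=monitor.read_state();print(R.from_rotvec(s["tcp_rot"]).as_matrix(),s["time"])
E
```

```text
start [0.5642 0.0942 0.06  ]
end [ 0.5449 -0.1249  0.06  ]
n0 [ 0.5501 -0.0559  0.06  ]
n1 [ 0.5472 -0.0913  0.06  ]
hl [0.5503 0.2077 0.01  ]
hr [ 0.5116 -0.2095  0.01  ]
kl [0.6316 0.0377 0.055 ]
kr [ 0.6224 -0.0615  0.055 ]
S start [0.569  0.0941 0.06  ]
S n0 [ 0.5493 -0.0594  0.06  ]
S end [ 0.5441 -0.1114  0.06  ]
S kl [0.6362 0.0315 0.055 ]
S kr [ 0.6239 -0.0688  0.055 ]
S wheel [0.5718 0.1458 0.095 ]
twheel [0.5713 0.1534 0.095 ]
heel_block top 0.67 [0.6767 0.1308 0.    ]
heel_block side 0.73 [0.6867 0.1792 0.    ]
polish_tin top 0.59 [ 0.6564 -0.1662  0.    ]
polish_tin side 0.92 [ 0.6599 -0.1427  0.    ]
glue_jar top 0.68 [ 0.4501 -0.3986  0.    ]
glue_jar side 0.73 [ 0.4551 -0.396   0.    ]
hammer top 0.85 [ 0.342  -0.2919  0.    ]
hammer side 0.58 [ 0.342  -0.2919  0.    ]
brush top 0.93 [0.3406 0.283  0.    ]
brush side 0.72 [ 0.3369  0.272  -0.    ]
shoe_last top 0.71 [0.5497 0.4501 0.    ]
shoe_last side 0.84 [0.5502 0.4512 0.    ]
thread_spool top 0.58 [ 0.5836 -0.4205  0.    ]
thread_spool side 0.95 [ 0.5949 -0.4217  0.    ]
[[ 0.9716  0.2365 -0.    ]
 [ 0.2365 -0.9716  0.0001]
 [ 0.     -0.0001 -1.    ]] 1.3
```

Bar length comes out at 220 mm, which matches, and the yaw is about −5.2°. The notch centre appears to be about 168 mm from bar_start. I'll turn tool x along the bar, close the fingers and approach high.

{"api": "step_arm", "payload": {
  "series": [0.035,-0.038,0,-0.155,0.07,-0.076,0,-0.31,0.105,-0.114,0,-0.465,0.14,-0.152,0,-0.62,0.175,-0.19,0,-0.775,0.21,-0.228,0,-0.93,0.245,-0.266,0,-1.085,0.28,-0.304,0,-1.241],
  "gripper": 0,
  "newtons": 20
}}

```text
time: 2.3
tool_pos: [0.3605, -0.2928, 0.2317]
tcp_rot: [2.314, 2.123, 0.0]
wrist_force: [0.0, -0.3, 0.1]
width: -0.001
grip_force: 0.0
```

{"api": "step_arm", "payload": {
  "series": [0.055,0.024,0,0,0.11,0.048,0,0,0.165,0.072,0,0,0.22,0.096,0,0,0.275,0.12,0,0,0.33,0.145,0.03,0,0.38,0.168,0.08,0,0.38,0.168,0.12,0]
}}

```text
time: 3.3
tool_pos: [0.5644, 0.0718, 0.1117]
tcp_rot: [2.315, 2.12, 0.007]
wrist_force: [-0.0, 0.2, -0.3]
width: 0.002
grip_force: 0.0
```

{"api": "step_arm", "payload": {
  "series": [0,0,0.02,0,0,0,0.03,0,0,0,0.03,0]
}}

```text
time: 3.68
tool_pos: [0.5615, 0.0687, 0.0812]
tcp_rot: [-2.32, -2.118, 0.001]
wrist_force: [-0.6, -0.1, -0.3]
width: 0.0
grip_force: 0.0
```

```bash
python3 - <<'E'
from h import *
P={n:viewer.read_camera(n) for n in("top","side")}
a=P["top"]["image"][145:235,220:370];b=P["side"]["image"][130:270,235:375]
a=cv2.resize(a,(600,360),interpolation=2);b=cv2.resize(b,(360,360),interpolation=2)
cv2.imwrite("pics/c1.png",cv2.resize(np.hstack([a,b]),(800,300))[:,:,::-1])
s=monitor.read_state();print(s["tool_pos"],s["tcp_rot"],s["wrist_force"],s["time"])
E
```

```text
[0.56277583 0.06868893 0.08275033] [2.31959319 2.11646067 0.00309461] [-0.17421622  0.46865363  0.58097217] 3.775
```

View pics/c1.png

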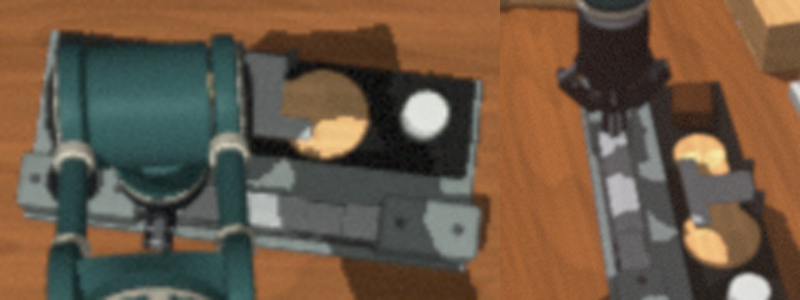

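The side crop at right shows the closed fingertips at about (612,130), centred over the bar near its wheel end. I'll descend and feel for contact.

{"api": "step_arm", "payload": {
  "series": [0,0,0.008,0,0,0,0.014,0,0,0,0.018,0,0,0,0.02,0,0,0,0.021,0,0,0,0.022,0,0,0,0.022,0,0,0,0.022,0]
}}

```text
time: 4.78
tool_pos: [0.5616, 0.0689, 0.0594]
tcp_rot: [-2.32, -2.118, 0.0]
wrist_force: [-1.2, -0.3, 2.1]
width: 0.0
grip_force: 0.9
```

{"api": "step_arm", "payload": {
  "series": [0,0,0.0015,0,0,0,0.0015,0,0,0,0.0015,0]
}}

```text
time: 5.15
tool_pos: [0.5617, 0.0689, 0.0579]
tcp_rot: [2.32, 2.118, 0.0]
wrist_force: [-0.5, 0.2, 3.0]
width: 0.001
grip_force: 1.5
```

```bash
python3 - <<'E'
from h import *
for i in range(4):
    viewer.read_camera("side"); s=monitor.read_state(); print(s["tool_pos"].round(4) if hasattr(s["tool_pos"],'round') else s["tool_pos"],s["wrist_force"])
E
```

```text
[0.5617 0.069  0.0579] [-0.96857349  1.19387988  3.65784885]
[0.5617 0.0689 0.0579] [-1.23138417 -0.47256319  2.93831712]
[0.5617 0.0689 0.0579] [-1.85926704 -0.34604564  2.59115811]
[0.5617 0.0689 0.0579] [-1.66318916  0.28417325  3.57226121]
```

Light contact is confirmed at about 3.2 N, with the bar roughly 2 mm down. Now the stroke away from the wheel.

{"api": "step_arm", "payload": {
  "series": [-0.01,0,0,0,-0.02,0,0,0,-0.03,0,0,0,-0.04,0,0,0,-0.05,0,0,0,-0.06,0,0,0,-0.07,0,0,0,-0.08,0,0,0]
}}

```text
time: 6.35
tool_pos: [0.5543, -0.0114, 0.0578]
tcp_rot: [-2.32, -2.118, -0.0]
wrist_force: [-0.0, 2.1, 3.9]
width: -0.002
grip_force: 1.6
```

{"api": "step_arm", "payload": {
  "series": [-0.008,0,0,0,-0.016,0,0,0,-0.024,0,0,0,-0.032,0,0,0,-0.032,0,0,0]
}}

```text
time: 6.98
tool_pos: [0.5513, -0.0439, 0.0577]
tcp_rot: [2.32, 2.117, -0.002]
wrist_force: [-1.9, -3.2, 2.8]
width: 0.0
grip_force: 1.6
```

{"api": "step_arm", "payload": {
  "series": [-0.004,0,0,0,-0.008,0,0,0,-0.012,0,0,0,-0.016,0,0,0,-0.016,0,0,0]
}}

```text
time: 7.6
tool_pos: [0.55, -0.059, 0.0578]
tcp_rot: [2.32, 2.118, -0.001]
wrist_force: [0.4, 0.4, 3.0]
width: -0.0
grip_force: 1.6
```

{"api": "step_arm", "payload": {
  "series": [-0.002,0,0,0,-0.004,0,0,0,-0.004,0,0,0]
}}

```text
time: 7.98
tool_pos: [0.5496, -0.0626, 0.0578]
tcp_rot: [2.32, 2.118, -0.0]
wrist_force: [0.2, 2.3, 2.4]
width: -0.001
grip_force: 1.5
```

{"api": "step_arm", "payload": {
  "series": [-0.002,0,0,0,-0.003,0,0,0,-0.003,0,0,0]
}}

```text
time: 8.35
tool_pos: [0.5488, -0.0659, 0.0573]
tcp_rot: [-2.32, -2.118, 0.002]
wrist_force: [-0.1, -1.3, 0.6]
width: 0.004
grip_force: 0.3
```

{"api": "step_arm", "payload": {
  "series": [-0.002,0,0,0,-0.003,0,0,0,-0.003,0,0,0]
}}

```text
time: 8.72
tool_pos: [0.5491, -0.0686, 0.0577]
tcp_rot: [-2.32, -2.118, 0.0]
wrist_force: [0.1, -0.9, -0.5]
width: 0.0
grip_force: 0.0
```

The force fell to zero at y ≈ −0.065, so the notch centre is at about −0.073, which agrees with the image. I'll centre on it.

{"api": "step_arm", "payload": {
  "series": [-0.002,0,0,0,-0.004,0,0,0,-0.004,0,0,0]
}}

```text
time: 9.1
tool_pos: [0.5487, -0.0727, 0.0578]
tcp_rot: [2.32, 2.118, 0.0]
wrist_force: [-0.0, 0.7, -0.3]
width: -0.003
grip_force: 0.0
```

{"api": "step_arm", "payload": {
  "series": [0,0,0.002,0,0,0,0.004,0,0,0,0.006,0,0,0,0.007,0,0,0,0.008,0,0,0,0.008,0]
}}

```text
time: 9.85
tool_pos: [0.5487, -0.0725, 0.05]
tcp_rot: [-2.32, -2.118, 0.0]
wrist_force: [-1.5, 0.9, 1.9]
width: -0.001
grip_force: 1.1
```

The fingers touch the catch at z = 50 mm, as expected. Next I press it down.

{"api": "step_arm", "payload": {
  "series": [0,0,0.0015,0,0,0,0.003,0,0,0,0.0045,0,0,0,0.006,0,0,0,0.007,0,0,0,0.0075,0,0,0,0.0075,0]
}}

```text
time: 10.72
tool_pos: [0.5487, -0.0725, 0.0424]
tcp_rot: [2.32, 2.118, -0.0]
wrist_force: [-2.6, 0.7, 4.2]
width: 0.002
grip_force: 2.4
```

{"api": "step_arm", "payload": {
  "series": [0,0,0.0005,0,0,0,0.001,0,0,0,0.001,0]
}}

```text
time: 11.1
tool_pos: [0.5488, -0.0726, 0.0419]
tcp_rot: [-2.32, -2.118, 0.0]
wrist_force: [-4.5, 0.6, 7.7]
width: -0.003
grip_force: 4.4
```

The force rose to 7.7 N at z = 42 mm, so the catch is at its stop. Withdrawing straight up.

{"api": "step_arm", "payload": {
  "series": [0,0,-0.005,0,0,0,-0.02,0,0,0,-0.05,0,0,0,-0.09,0,0,0,-0.13,0,0,0,-0.17,0,0,-0.04,-0.18,0,0,-0.08,-0.18,0]
}}

```text
time: 12.1
tool_pos: [0.4697, -0.0654, 0.2239]
tcp_rot: [2.317, 2.116, 0.004]
wrist_force: [-0.9, -0.5, -0.1]
width: 0.001
grip_force: 0.0
```

{"api": "step_arm", "payload": {
  "series": [-0.05,0,0,0,-0.1,0,0,0,-0.15,0,0,0,-0.2,0,0,0,-0.2,0,0,0]
}}

```text
time: 12.72
tool_pos: [0.4507, -0.2675, 0.2221]
tcp_rot: [2.323, 2.112, -0.0]
wrist_force: [-0.1, -0.0, -0.2]
width: -0.001
grip_force: 0.0
```

```bash
python3 - <<'E'
from h import *
P={n:viewer.read_camera(n) for n in("top","side")}
a=P["top"]["image"][145:235,220:370];b=P["side"]["image"][150:310,245:405]
a=cv2.resize(a,(600,360),interpolation=2);b=cv2.resize(b,(360,360),interpolation=2)
cv2.imwrite("pics/c2.png",cv2.resize(np.hstack([a,b]),(800,300))[:,:,::-1])
r=[viewer.spot_point(P[n],"keeper_edge") for n in P]
if all(r): print(tri(*[(P[n],x[0]["point"]) for n,x in zip(P,r)]))
s=monitor.read_state();print(s["tool_pos"],s["wrist_force"],s["time"])
E
```

```text
[ 0.63650804 -0.01577491  0.06683059]
[ 0.4510014  -0.26345335  0.22147009] [-0.02586678 -0.14633475 -0.14259053] 12.925
```

View pics/c2.png

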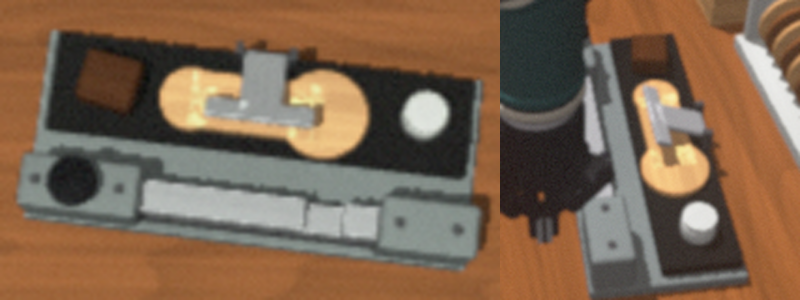

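The keeper is visibly raised. In the top crop its front edge, from (206,115) to (313,127), has shifted back about 10 mm, which is what full opening would give. The loose things haven't moved and the arm is clear.

```bash
python3 -c "
from workcell import job
print(job.finish_job())"
```

```text
the job is handed in; nothing more can be done
None
```

I found the notch by touch and pressed the catch to its stop (8 mm down, about 7.7 N). The last picture shows the keeper raised off the sole; I withdrew the arm and handed the job in, but no verdict came back.

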